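# Offer up the hat-press lever to its stand

### The arm

A 6-joint arm with a two-finger parallel gripper is mounted at the origin on the work surface. World frame = base frame: x ahead of the robot, y to its left, z up, the work surface at z = 0. Lengths are in mm, angles in rad, forces in N, time in s.
With the tool pointing down it reaches from about 250 to 775 mm from the base axis. Payload 8.9 kg.
Tool frame: the origin (TCP) lies midway between the tips of the shut fingers; the grasp point (between the pads) lies 19 mm behind it; z points along the fingers, y is the line along which they close (so a half turn about z gives the same grasp; the last joint's range is limited). The gripper opens to 85 mm and grips with 20 to 120 N. Pads are 22 mm wide; open, the fingers measure 114 mm over their backs; the gripper's body (76 mm by 85 mm) begins 54 mm behind the grasp point. The pads swing forward as they close: fully open they stand 13 mm farther back than shut.
Start: joints at [1.012, 0.291, -0.153, 1.127, 0, 1.431], TCP at [213.972, 479.416, 203.105] pointing down, gripper open.
Joint ranges: [-2.52, 2.52], [-0.91, 1.74], [-1.3, 1.37], [-1.96, 2.02], [-1.52, 1.47], [-3.14, 3.14]. Speed limits (rad/s): [2.22, 2.22, 2.79, 3.14, 3.14, 3.14].

### API

Orientations are given as a unit quaternion [w, x, y, z].
In Python, from bench import r, viewer gives the robot as it stands.
- The arm moves only by the tool carry_out, never from a script. Its argument "increments" is text: rows parted by semicolons, each of 5 numbers parted by spaces: the shift along the tool's x, y, z in mm, then the turn about the tool's z in degrees, then the closure, from -1 (fully open) to 1 (shut), so that 0 is half open. In form: dx dy dz roll gripper; .... A call has exactly 5 rows; each row is the pose to reach, as a shift and turn from the pose commanded when the call began, along the tool's axes at that moment; what a row does not reach only later rows make up. A row lasts 1/10 s, in which the tool goes at most 50 mm and 8.59 degrees, less where a joint would pass 70% of its speed; a pose out of reach is approached as far as the arm can. A call with a gripper value outside its range is refused whole. The fingers move at their own pace and stop on an object; "newtons" is the grip in N (left out, the last holds). Time passes only in rows, so rows that repeat a pose let the fingers close, or fill a call up. It gives the time, the measured TCP pose, the force, the opening and the grip force at its end, in the units of the state.
- r.observe(): the state, without advancing time (a new reading comes with each control period).
- viewer.snapshot(name): name is "scene" or "top"; returns the picture (420x560x3 uint8, red, green, blue); there is no depth.
- viewer.get_calibration(name): a dict with "mtx" (3x3 intrinsics, pixels), "k1" (the pictures are not rectified: a ray, as slopes to the right and down, at radius r is drawn at 1 + k1 r^2 times it, then the intrinsics apply), "T" (4x4, takes a point from camera to world coordinates). Camera axes: x right, y up, looking along -z (the intrinsics and any distortion apply to the point x, -y, -z); pixel columns grow to the right and rows downward; lengths in mm; the calibration is good to about 2 mm. A picture is of the moment at which its call begins. get_calibration takes no time and is no camera call.
- r.sign_off(): hands the job in; it is judged then, once.
The state is a dict: "t": time; "joint_pos": joint angles; "joint_velocities": joint speeds; "tau": joint torques, N m; "tool_pos": TCP position; "orientation": TCP orientation; "contact_force": force on the tool from outside, world axes, zero at the start; "wrist_torque": the same for the moment, N m; "width": opening from 0.0 (shut) to 1.0 (fully open); "grasp_force": force on a finger pad.
Only numpy, scipy, OpenCV 4.12 (cv2) and the standard library are available. Lean on these libraries where they do the work, as an engineer would, in place of code of your own. Each camera call takes 0.05 s, during which the arm holds its last target. There are 200 camera calls.

### The job

Pick the cast hat-press lever up off the bench by its balance point (close to the heavy boss, not the middle of its length) and hold it level over the bench stand, lying along the stand with its boss 10 to 45 mm straight above the spigot (about 25 mm is best) and its tail pushed gently against the sprung stop, so that the stop gives a few millimetres but is not driven to its end. Finish while still holding it there so that I can slip a washer on the spigot: do not set it down or let go, and leave the other things on the bench alone.

Things in the scene. Friction and masses are not known exactly. Their poses are not given: they have to be found in the camera images.
- lever: dark cast lever, 0.45-0.7 kg, flat on the bench. Along its y: boss (dia 58, 44 tall, dark bore in a bright ring) at -y, tail (dia 30, 34 tall) at +y (points left, +-40 deg), 190 between axes. Bar 20 wide, 12 to 34 above the underside. Origin: at the underside, below the balance point, which is on the bar 55 from the boss axis, 135 from the tail axis. Grip the bar's 20 mm width within 15 mm of it
- boss (a point): point on the boss axis at the lever's underside, 55 mm to -y of the lever's origin
- tail (a point): point on the tail axis at the lever's underside, 135 mm to +y of the lever's origin; the tail's end face is 15 mm further along +y
- stand: fixed stand: plank 90 x 310 mm, 14 thick, along its own y (turned up to 20 deg from the robot's y); spigot near its -y end, low cork rest, grey upright (50 wide, 140 high, inner face at y = 125 mm) at its +y end carrying the sprung stop. Origin on the bench, 100 mm from the spigot towards the stop. The lever goes over it the same way: boss above spigot, tail at the stop, y axes parallel
- spigot (a point): centre of the spigot's top, 55 mm above the bench, at y = -100 mm in the stand's frame; an upright steel pin of diameter 16 on a flange
- stop_face (a point): centre of the stop face that the tail pushes, 103 mm above the bench; moves with the stop; at rest at y = 99 mm in the stand's frame. The stop is a steel plate 50 wide, 80 tall (63 to 143 mm above the bench), 8 thick. With the stop pushed in 6 mm the held lever's boss axis is exactly above the spigot
- stop (a joint): how far the stop is pushed in along the stand's +y, in m: 0 at rest, 0.012 at its end. Its spring takes 0.6 N per mm (no preload)
- spool: bystander: a wooden thread spool standing upright, diameter 40, height 50 mm; origin at the centre of its underside
- tape_roll: bystander: a roll of stiff hat band lying flat, diameter 64, height 26 mm; origin at the centre of its underside
- hat_block: bystander: a wooden dome-shaped hat block, diameter 150, height 116 mm; origin at the centre of its underside
Not all that is in view belongs to the job. Of the things that look like the lever, the largest one is meant.

How it is judged (in metres and radians):
On the way, in this order (a step that is already met when the one before it is completed fails the run):
1. the lever is lifted clear of the bench, level, gripped at its balance point (height (world z) of lever above 0.03 m and angle between lever's own z axis and vertical below 0.1 rad and horizontal distance between the grasp point and lever below 0.015 m and contact force between the fingers and lever above 2 N), for 0.2 s.
2. the lever, held above the spigot, pushes the stop in with its tail (value of joint stop above 0.0015 m and contact force between lever and stand above 0.3 N and z of boss in the frame of spigot above 0.005 m), for 0.2 s.
At the end, for the whole second after the job is handed in: Through the last second the fingers hold the lever within 15 mm of its balance point, level to 5 deg, along the stand to 7 deg, boss axis within 12 mm of the spigot's, underside 10 to 45 mm above the spigot's top, stop pushed in 1.5 to 10.5 mm, push on the stand under 12 N, lever still (contact force between the fingers and lever above 2 N and horizontal distance between the grasp point and lever below 0.015 m and angle between lever's own z axis and vertical below 0.087 rad and angle between the y axis of lever and the y axis of stand, either way round below 0.12 rad and horizontal distance between boss and spigot below 0.012 m and z of boss in the frame of spigot between 0.01 and 0.045 m and value of joint stop between 0.0015 and 0.0105 m and contact force between lever and stand below 12 N and linear speed of lever below 0.02 m/s); the arm keeps its last pose, push and grip.
It fails at once if the lever is rammed against the stop or the stand (over 25 N) (contact force between lever and stand above 25 N).
It fails at once if the lever is tipped by more than 30 degrees (angle between lever's own z axis and vertical above 0.52 rad).
It fails at once if another thing on the bench is moved by more than 30 mm (distance of any of spool, tape_roll, hat_block from where it was at the start of the episode above 0.03 m).
It also fails if it takes over 53 s, if anything falls off the work surface, if the arm or the gripper's body presses on something with over 40 N, if the wrist force passes 120 N, or if a joint passes its speed limit or range.

## Working session

There is one attempt and no reset: what is moved stays moved. The work goes in short steps, Python scripts to look and compute and a tool call to move; the robot and the scene stay as the last step left them, time stands still between calls to the robot, and variables do not carry over. Pictures are saved under pics/ and viewed, at most 10 in all, crops included, and the job is handed in when it is done.

Besides the shell and the picture viewer there is one more tool, called after "Call:" as name(argument=value, ...) on one line, values as JSON. carry_out: Moves the arm, as the interface text tells. Its arguments: {"type":"object","properties":{"increments":{"type":"string"},"newtons":{"type":"number"}},"required":["increments"]}

```bash
mkdir -p pics; ls; python3 - <<'E'
from bench import r, viewer
import cv2,numpy as np
for n in("scene","top"):
    cv2.imwrite(f"pics/{n}0.png",cv2.resize(viewer.snapshot(n)[:,:,::-1],None,fx=1.42,fy=1.42,interpolation=cv2.INTER_CUBIC))
    c=viewer.get_calibration(n);print(n,c)
print(r.observe())
E
```

```text
pics
scene {'mtx': array([[466.78910274,   0.        , 290.20485436],
       [  0.        , 466.78910274, 213.43387937],
       [  0.        ,   0.        ,   1.        ]]), 'k1': 0.00273527750855655, 'T': array([[ 3.47357027e-01, -7.37895792e-01,  5.78664753e-01,
         1.18172822e+03],
       [ 9.37724346e-01,  2.75974744e-01, -2.10976282e-01,
        -2.99908612e+02],
       [-4.01834610e-03,  6.15912121e-01,  7.87804615e-01,
         1.01630452e+03],
       [ 0.00000000e+00,  0.00000000e+00,  0.00000000e+00,
         1.00000000e+00]])}
top {'mtx': array([[387.42806999,   0.        , 290.49743304],
       [  0.        , 387.42806999, 206.68594849],
       [  0.        ,   0.        ,   1.        ]]), 'k1': 0.02110223428788575, 'T': array([[ 1.78571792e-02,  9.87332630e-01, -1.57655952e-01,
         3.95423117e+02],
       [-9.99799227e-01,  1.90665948e-02,  6.16200800e-03,
        -4.97311065e+01],
       [ 9.08991373e-03,  1.57514263e-01,  9.87474876e-01,
         9.69925218e+02],
       [ 0.00000000e+00,  0.00000000e+00,  0.00000000e+00,
         1.00000000e+00]])}
{'t': 0.1, 'joint_pos': array([ 1.01170791e+00,  2.91180791e-01, -1.54036527e-01,  1.12670884e+00,
       -2.44289681e-06,  1.43146601e+00]), 'joint_velocities': array([-0.00110451, -0.00242952, -0.00012358,  0.00080817, -0.00105337,
       -0.00139406]), 'tau': array([ 1.38908676e-03, -5.37977314e+01,  3.31917894e+01,  9.34515410e-03,
       -1.98562839e-04, -4.98817926e-06]), 'tool_pos': array([213.74590687, 479.05985067, 202.61751956]), 'orientation': array([-1.92140474e-04,  2.08341574e-01,  9.78055964e-01, -5.31235846e-04]), 'contact_force': array([-0.27747485,  0.02476648,  0.8517903 ]), 'wrist_torque': array([0.01413433, 0.00119922, 0.01829603]), 'grasp_force': 0.0, 'width': 0.9956343169912674}
```

View pics/top0.png

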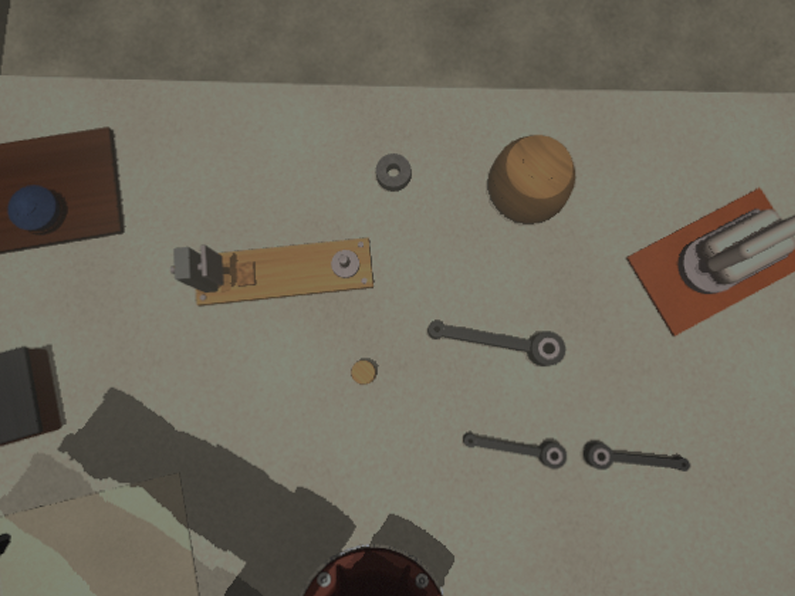

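View pics/scene0.png

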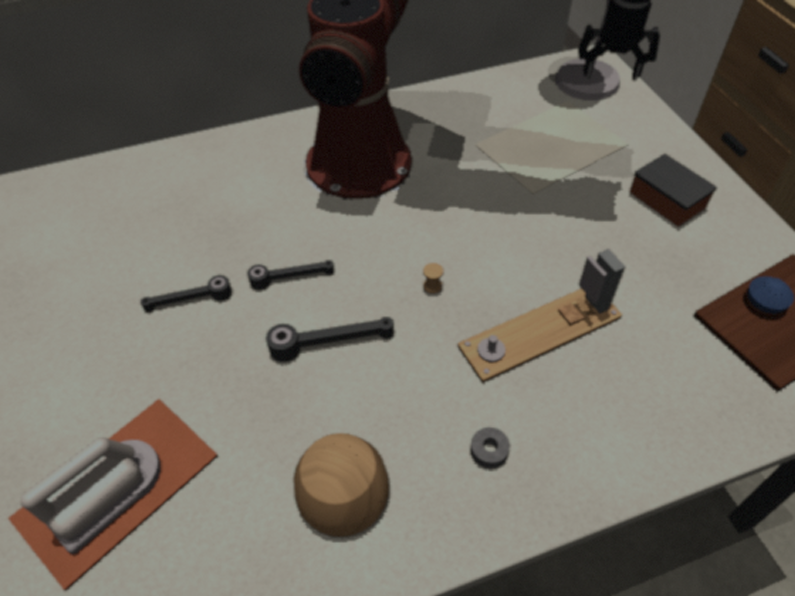

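In the top picture (shown at 1.42×) three things look like the lever: A with boss (548,348) and tail (436,329), B with boss (553,454) and tail (469,439), and C with boss (599,455) and tail (684,464). A is the largest and its tail points left, so I choose A; in the scene view its boss is at (283,340) and its tail at (387,327). The stand's spigot is at top (346,262) / scene (491,345), and the stop is near top (207,262) / scene (595,280). I'll check these in close crops.

```bash
cat > h.py <<'E'
import numpy as np, cv2
from scipy.optimize import least_squares
from bench import r, viewer
C={n:viewer.get_calibration(n) for n in("scene","top")}
def proj(n,P):
    c=C[n];T=c["T"];p=(np.atleast_2d(P)-T[:3,3])@T[:3,:3]
    s=np.c_[p[:,0],-p[:,1]]/-p[:,2:3]
    s=s*(1+c["k1"]*(s**2).sum(1,keepdims=True))
    return s*[c["mtx"][0,0],c["mtx"][1,1]]+c["mtx"][:2,2]
def tri(uv):  # {name:(u,v)} -> point, residual px
    f=lambda P:np.concatenate([proj(n,P)[0]-uv[n] for n in uv])
    s=least_squares(f,[400,0,50]);return s.x.round(1),s.fun.round(1)
def onz(n,uv,z):
    s=least_squares(lambda q:proj(n,[q[0],q[1],z])[0]-uv,[400,0]);return s.x.round(1)
def crops(lst,out,W=800):
    ims=[]
    for n,x,y,w,h,k in lst:
        i=cv2.resize(viewer.snapshot(n)[y:y+h,x:x+w,::-1],None,fx=k,fy=k,interpolation=cv2.INTER_CUBIC)
        i=cv2.convertScaleAbs(i,alpha=1.6)
        for a in range(0,w,10): cv2.putText(i,str(x+a),(a*k,8),0,.3,(0,255,255),1);cv2.line(i,(a*k,9),(a*k,13),(0,255,255),1)
        for b in range(10,h,10): cv2.putText(i,str(y+b),(0,b*k+3),0,.3,(0,255,255),1);cv2.line(i,(20,b*k),(24,b*k),(0,255,255),1)
        ims.append(i)
    cw=max(i.shape[1] for i in ims)
    cv2.imwrite(out,np.vstack([cv2.copyMakeBorder(i,0,0,0,cw-i.shape[1],0) for i in ims]))
E
python3 - <<'E'
from h import *
crops([("top",295,220,115,42,6),("scene",180,215,110,45,6)],"pics/lev.png")
crops([("top",112,160,155,60,5),("scene",318,170,125,102,2)][:1]+[("scene",318,172,125,98,3)],"pics/st.png")
E
```

```text
(no output)
```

View pics/lev.png

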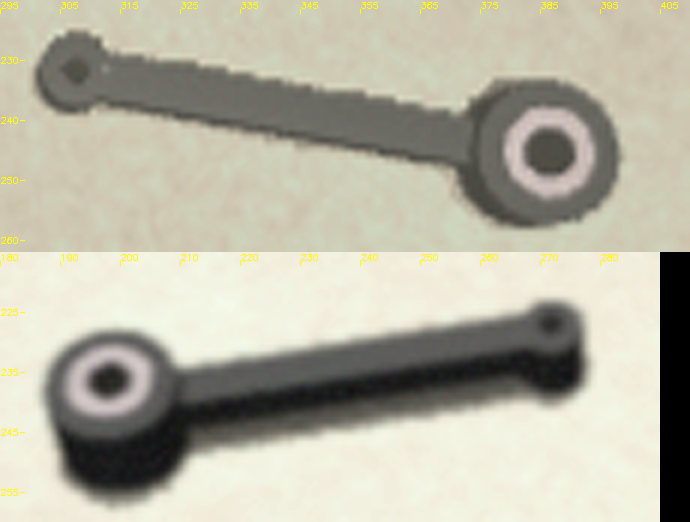

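View pics/st.png

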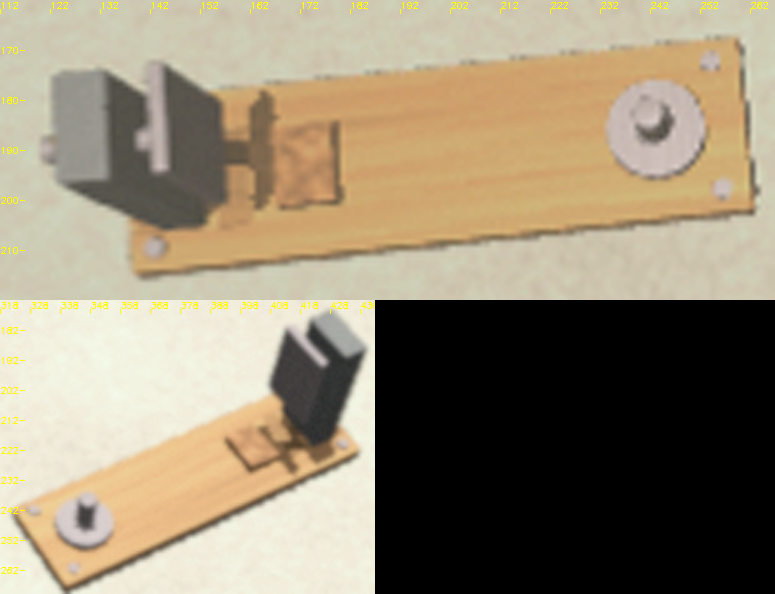

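The crops confirm the choice. Lever A in original pixels: boss bore top (386.2,244.9) / scene (197.8,235.9); tail hole top (307.4,231.4) / scene (271.4,226.6). Stand: spigot top (241.4,181.4) / scene (346.7,237.7), plate upper face edge centre top (145,183) / scene (419.3,187.3), plus the plank corners.

```bash
python3 - <<'E'
from h import *
for n,uv in dict(boss={"top":(386.2,244.9),"scene":(197.8,235.9)},tail={"top":(307.4,231.4),"scene":(271.4,226.6)},
 spig={"top":(241.4,181.4),"scene":(346.7,237.7)},plate={"top":(145,183),"scene":(419.3,187.3)},
 cA={"top":(259.6,167.2),"scene":(339.8,268.3)},cB={"top":(262.4,202),"scene":(322.3,243.3)}).items(): print(n,*tri(uv))
# model fits: [x,y,yaw]
def fit(obs,x0,loss='linear'):
    def f(q):
        c,s=np.cos(q[2]),np.sin(q[2]);o=[]
        for (X,Y,Z),n,uv in obs:
            o+=list(proj(n,[q[0]+c*X-s*Y,q[1]+s*X+c*Y,Z])[0]-uv)
        return o
    s=least_squares(f,x0);return s.x,s.fun.round(1)
L,rl=fit([((0,-55,44),"top",(386.2,244.9)),((0,-55,44),"scene",(197.8,235.9)),((0,135,34),"top",(307.4,231.4)),((0,135,34),"scene",(271.4,226.6))],[350,-150,0])
S,rs=fit([((0,-100,55),"top",(241.4,181.4)),((0,-100,55),"scene",(346.7,237.7)),((0,99,143),"top",(145,183)),((0,99,143),"scene",(419.3,187.3)),
 ((45,-155,14),"top",(259.6,167.2)),((-45,-155,14),"top",(262.4,202)),((45,-155,14),"scene",(339.8,268.3)),((-45,-155,14),"scene",(322.3,243.3)),((45,155,14),"scene",(436.7,222.3)),((-45,155,14),"top",(139.2,214.6))],[450,100,0])
print("lever",L.round(3),rl);print("stand",S.round(3),rs)
c,s=np.cos(S[2]),np.sin(S[2])
print("spigot",S[0]+100*s,S[1]-100*c,"target lever",S[0]+45*s,S[1]-45*c)
print(r.observe()["tool_pos"])
E
```

```text
boss [ 455.1 -285.1   46.3] [0.2 0.1 0.2 0. ]
tail [484.8 -97.9  35. ] [ 0.1  0.   0.2 -0. ]
spig [600.   63.   58.4] [ 0.3  0.1  0.3 -0. ]
plate [574.  262.7 141.1] [-0.2 -0.1 -0.3  0.1]
cA [649.3  25.2   9.4] [-0.1 -0.  -0.1  0. ]
cB [560.4  15.6   3.4] [-0. -0. -0.  0.]
lever [ 4.63293e+02 -2.31120e+02 -1.59000e-01] [0.  0.3 0.2 0.4 0.1 0.2 0.2 0.2]
stand [5.86173e+02 1.68051e+02 1.30000e-01] [-2.   0.7  2.2 -0.2 -2.2 -0.   1.  -1.   1.7 -1.1  2.5 -1.2 -1.6  0.2
 -2.1 -1.1  0.4 -0.4  0.9 -0.2]
spigot 599.1468666967642 68.89602800962257 target lever 592.0111356705178 123.4311666151223
[213.88075065 479.27624455 202.920532  ]
```

Call:
carry_out(increments="-34 -36 0 0 -1; -68 -72 0 0 -1; -102 -108 0 0 -1; -136 -144 0 0 -1; -170 -180 0 0 -1", newtons=60)

```text
t: 0.8
tool_pos: [296.0, 244.1, 203.2]
orientation: [0.0, 0.208, 0.978, 0.0]
contact_force: [0.9, 0.3, -0.4]
width: 1.001
grasp_force: 0.0
```

Call:
carry_out(increments="-34 -36 0 0 -1; -68 -72 0 0 -1; -102 -108 0 0 -1; -136 -144 0 0 -1; -170 -180 0 0 -1")

```text
t: 1.3
tool_pos: [378.0, 10.0, 203.4]
orientation: [0.0, 0.208, 0.978, 0.0]
contact_force: [0.9, 1.5, 1.0]
width: 0.996
grasp_force: 0.0
```

Call:
carry_out(increments="-34 -36 0 8 -1; -68 -72 0 16 -1; -102 -108 0 24 -1; -136 -144 0 32 -1; -170 -180 0 40 -1")

```text
t: 1.8
tool_pos: [459.9, -223.8, 203.1]
orientation: [0.0, 0.533, 0.846, 0.0]
contact_force: [0.5, 0.1, 0.1]
width: 0.998
grasp_force: 0.0
```

Call:
carry_out(increments="0 0 0 8 -1; 0 0 0 16 -1; 0 0 0 24 -1; 0 0 0 32 -1; 0 0 0 35 -1")

```text
t: 2.3
tool_pos: [459.5, -221.6, 203.0]
orientation: [-0.0, 0.762, 0.647, -0.0]
contact_force: [0.5, 0.7, 0.2]
width: 0.999
grasp_force: 0.0
```

Call:
carry_out(increments="-4 3 25 0 -1; -9 5 60 0 -1; -9 5 95 0 -1; -9 5 113 0 -1; -9 5 113 0 -1")

```text
t: 2.8
tool_pos: [461.3, -230.1, 87.7]
orientation: [-0.002, 0.761, 0.649, -0.001]
contact_force: [-0.6, 0.7, 1.0]
width: 1.002
grasp_force: 0.0
```

```bash
python3 - <<'E'
from h import *
crops([("top",295,190,115,72,5),("scene",180,185,110,75,3)],"pics/l2.png")
p=r.observe()["tool_pos"];print(p)
for n in C: print(n,proj(n,p),proj(n,[463.3,-231.1,34]))
E
```

```text
[ 463.25538313 -231.33459718   90.5603054 ]
scene [[217.11640502 221.92635443]] [[220.00192591 235.1051997 ]]
top [[367.50959765 239.7326771 ]] [[362.59777479 241.42866863]]
```

View pics/l2.png

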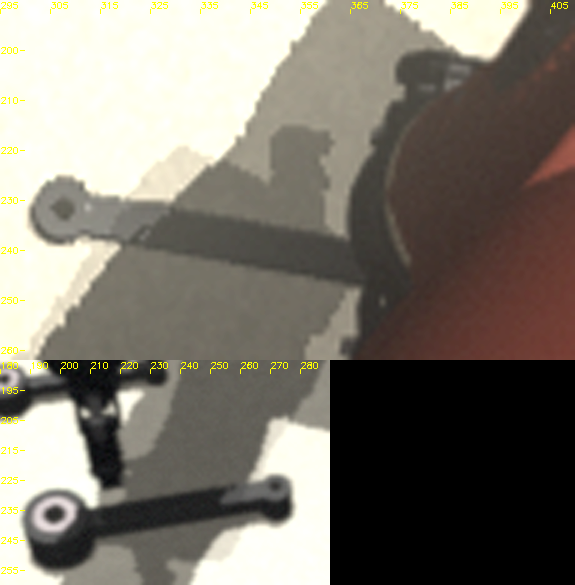

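The gripper is aligned with the bar just beside the boss: finger tip near scene (217,222), bar below it at (220,235). Going down.

Call:
carry_out(increments="0 0 25 0 -1; 0 0 50 0 -1; 0 0 70 0 -1; 0 0 80 0 -1; 0 0 82 0 -1")

```text
t: 3.4
tool_pos: [463.4, -231.4, 8.3]
orientation: [0.0, 0.761, 0.649, -0.0]
contact_force: [0.0, 0.5, 1.1]
width: 1.0
grasp_force: 0.0
```

Call:
carry_out(increments="0 0 0 0 -0.3; 0 0 0 0 0.2; 0 0 0 0 0.5; 0 0 0 0 0.8; 0 0 0 0 1", newtons=60)

```text
t: 3.9
tool_pos: [463.3, -231.4, 8.4]
orientation: [0.0, 0.761, 0.649, 0.0]
contact_force: [-1.4, 0.5, 0.1]
width: 0.144
grasp_force: 0.0
```

Call:
carry_out(increments="0 0 0 0 1; 0 0 0 0 1; 0 0 0 0 1; 0 0 0 0 1; 0 0 0 0 1")

```text
t: 4.4
tool_pos: [463.1, -231.2, 8.1]
orientation: [-0.0, 0.761, 0.649, -0.0]
contact_force: [-0.2, -0.7, -0.7]
width: 0.002
grasp_force: 0.0
```

The fingers shut empty. Looking before anything else.

```bash
python3 - <<'E'
from h import *
crops([("top",295,190,115,72,5),("scene",170,175,130,80,5)][1:],"pics/l3.png")
p=r.observe();print(p["tool_pos"],p["width"],p["grasp_force"],proj("scene",p["tool_pos"]))
E
```

```text
[ 463.12699785 -231.22716429    8.08558948] -0.00179038756274983 0.0 [[221.14771978 240.79175258]]
```

View pics/l3.png

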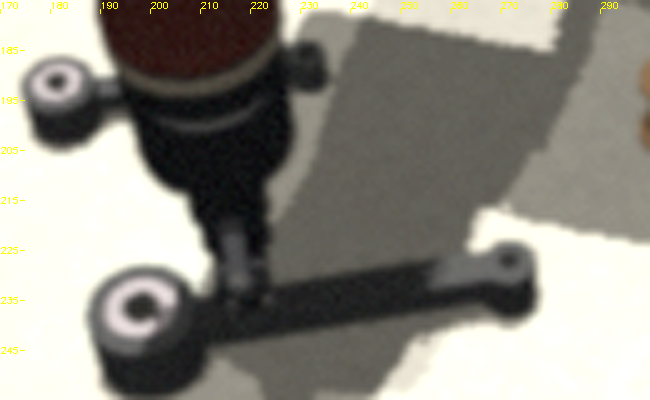

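```bash
python3 - <<'E'
from h import *
im=viewer.snapshot("scene")[205:255,190:250,::-1]
im=cv2.LUT(im,(255*(np.arange(256)/255/.6).clip(0,1)**.5).astype(np.uint8))
im=cv2.resize(im,None,fx=12,fy=12,interpolation=cv2.INTER_CUBIC)
p=r.observe()["tool_pos"]
L=np.array([463.3,-231.1]);ax=np.array([np.sin(.159),np.cos(.159)]);xx=np.array([ax[1],-ax[0]])
def mk(P,c):
    u,v=proj("scene",P)[0];cv2.circle(im,(int((u-190+.5)*12),int((v-205+.5)*12)),3,c,-1)
for t in (-25,0,25,50):
  for z,s in((34,-10),(34,10),(12,10)): mk([*(L+ax*t+xx*s),z],(0,255,0))
for z in (0,20,26,40): mk(p+[0,0,z],(0,0,255))
cv2.imwrite("pics/l4.png",im)
E
```

```text
(no output)
```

View pics/l4.png

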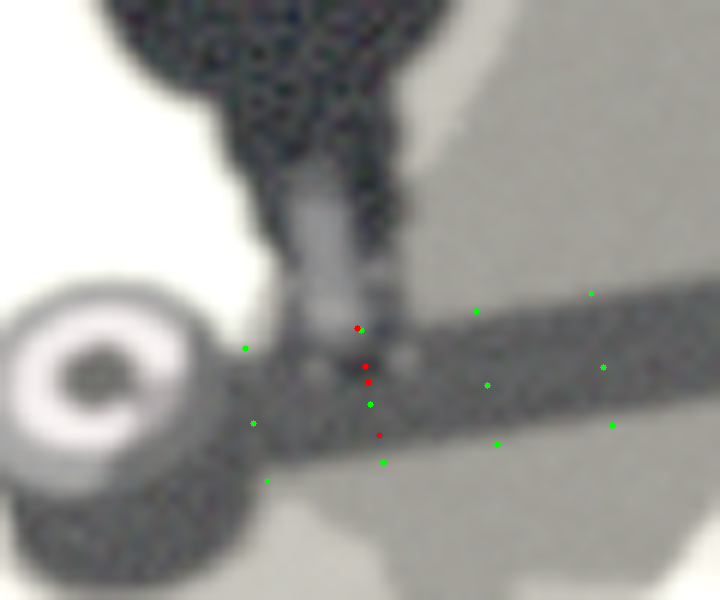

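Call:
carry_out(increments="0 0 -10 0 1; 0 0 -25 0 1; 0 0 -40 0 1; 0 0 -60 0 1; 0 0 -60 0 1")

```text
t: 5.0
tool_pos: [464.8, -232.3, 71.0]
orientation: [0.002, 0.761, 0.649, 0.001]
contact_force: [0.5, -0.5, -0.5]
width: 0.002
grasp_force: 0.0
```

```bash
python3 - <<'E'
from h import *
im=viewer.snapshot("scene")[185:255,190:280,::-1]
im=cv2.LUT(im,(255*(np.arange(256)/255/.6).clip(0,1)**.5).astype(np.uint8))
im=cv2.resize(im,None,fx=8,fy=8,interpolation=cv2.INTER_CUBIC)
o=r.observe();p=o["tool_pos"];print(p,o["width"],o["grasp_force"],o["contact_force"])
for z in (0,19,40):
    u,v=proj("scene",p+[0,0,z])[0];cv2.circle(im,(int((u-190+.5)*8),int((v-185+.5)*8)),3,(0,0,255),-1)
cv2.imwrite("pics/l5.png",im)
E
```

```text
[ 464.11529096 -231.8940927    69.63177359] 0.003984641446530736 0.0 [-0.07900059  0.35995742 -0.42492748]
```

View pics/l5.png

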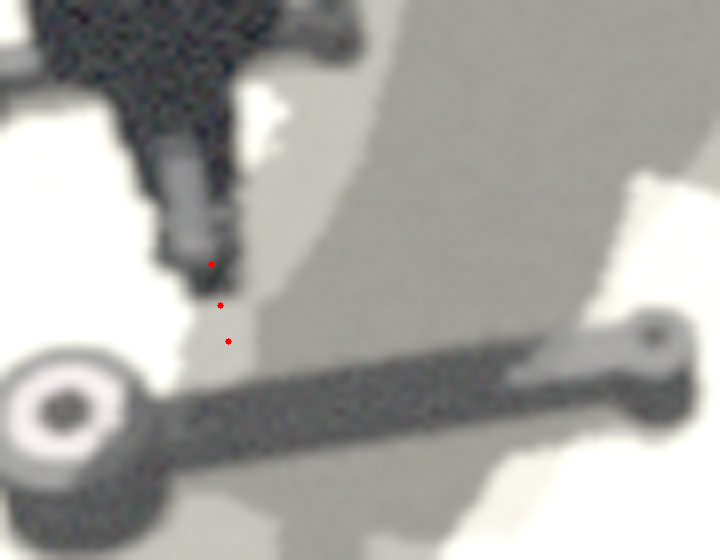

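The shut tips end at about (212,297) in this crop, roughly 23 mm behind the reported TCP, while the lever has not moved. So the fingers closed above the bar. I'll reopen, go about 23 mm lower than the reading suggests, and watch the force.

Call:
carry_out(increments="0 0 0 0 -1; 0 0 0 0 -1; 0 0 0 0 -1; 0 0 0 0 -1; 0 0 0 0 -1")

```text
t: 5.55
tool_pos: [463.0, -231.1, 67.8]
orientation: [-0.0, 0.761, 0.649, -0.0]
contact_force: [-0.3, -0.6, 0.7]
width: 0.848
grasp_force: 0.0
```

Call:
carry_out(increments="0 0 25 0 -1; 0 0 45 0 -1; 0 0 60 0 -1; 0 0 70 0 -1; 0 0 74 0 -1")

```text
t: 6.05
tool_pos: [462.6, -230.9, -6.8]
orientation: [-0.001, 0.761, 0.649, -0.0]
contact_force: [0.2, -0.0, -0.0]
width: 1.001
grasp_force: 0.0
```

Call:
carry_out(increments="0 0 2 0 -1; 0 0 4 0 -1; 0 0 6 0 -1; 0 0 8 0 -1; 0 0 8 0 -1")

```text
t: 6.55
tool_pos: [463.1, -231.2, -13.9]
orientation: [0.0, 0.761, 0.649, 0.0]
contact_force: [-0.4, -0.3, 0.7]
width: 1.003
grasp_force: 0.0
```

Call:
carry_out(increments="0 0 0 0 -0.4; 0 0 0 0 0; 0 0 0 0 0.2; 0 0 0 0 0.3; 0 0 0 0 0.4")

```text
t: 7.05
tool_pos: [463.1, -231.2, -13.9]
orientation: [0.0, 0.761, 0.649, -0.0]
contact_force: [0.0, -0.4, -0.2]
width: 0.301
grasp_force: 0.0
```

Call:
carry_out(increments="0 0 0 0 0.6; 0 0 0 0 0.8; 0 0 0 0 1; 0 0 0 0 1; 0 0 0 0 1", newtons=60)

```text
t: 7.55
tool_pos: [463.2, -231.3, -13.7]
orientation: [0.0, 0.761, 0.649, 0.0]
contact_force: [-1.0, 1.3, 5.9]
width: 0.223
grasp_force: 59.4
```

Gripped: opening about 19 mm at 59 N. Lifting.

Call:
carry_out(increments="0 0 -6 0 1; 0 0 -15 0 1; 0 0 -30 0 1; 0 0 -45 0 1; 0 0 -60 0 1")

```text
t: 8.05
tool_pos: [462.7, -231.0, 46.8]
orientation: [-0.0, 0.761, 0.649, -0.0]
contact_force: [0.4, 0.2, -6.7]
width: 0.215
grasp_force: 59.4
```

Call:
carry_out(increments="0 0 -15 0 1; 0 0 -30 0 1; 0 0 -45 0 1; 0 0 -52 0 1; 0 0 -52 0 1")

```text
t: 8.55
tool_pos: [463.5, -231.5, 98.9]
orientation: [0.001, 0.761, 0.649, 0.0]
contact_force: [0.6, 0.1, -7.6]
width: 0.215
grasp_force: 59.6
```

```bash
python3 - <<'E'
from h import *
o=r.observe();print(o["tool_pos"],o["contact_force"],o["wrist_torque"])
crops([("top",270,170,140,100,3),("scene",160,140,160,110,5)],"pics/l6.png")
E
```

```text
[ 463.51977993 -231.52385269   98.93968782] [ 0.64975323  0.08977506 -7.56454828] [-0.04201227 -0.0746065   0.0408338 ]
```

View pics/l6.png

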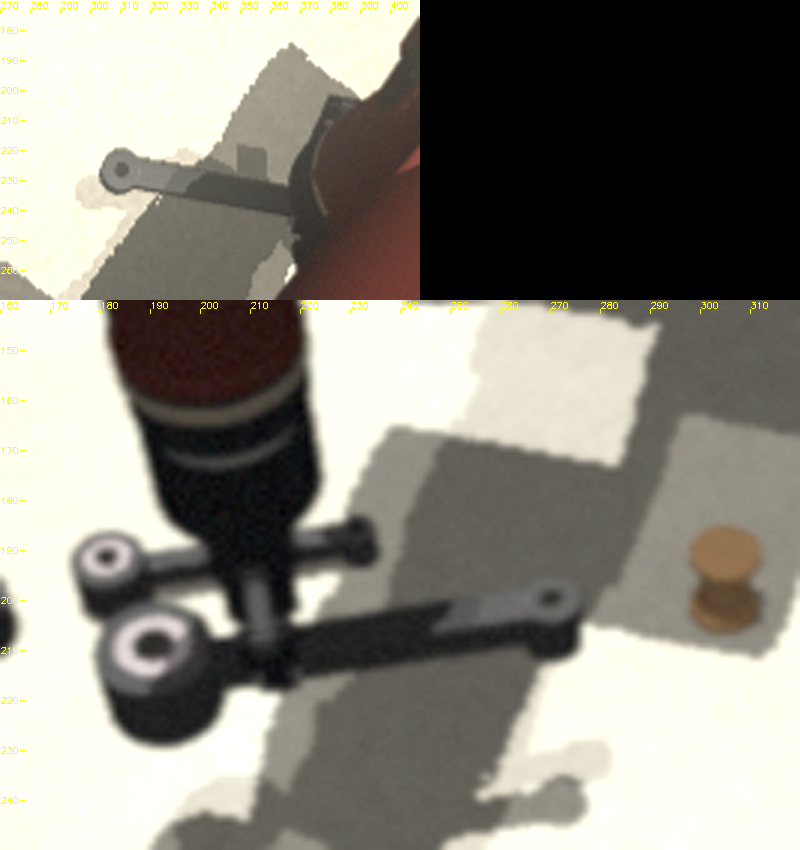

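The lever hangs level from the fingers. Boss is at scene (190.6,208.6), tail at scene (269.8,199.2) / top (310,226.3). Next I fit its held pose and refine the stand.

```bash
python3 - <<'E'
from h import *
print("tail tri",*tri({"scene":(269.8,199.2),"top":(310,226.3)}))
obs=[(-55,44,"scene",(190.6,208.6)),(135,34,"scene",(269.8,199.2)),(135,34,"top",(310,226.3))]
def f(q):
    x,y,z,a,t=q;o=[]
    for Y,Z,n,uv in obs:
        o+=list(proj(n,[x-np.sin(a)*Y,y+np.cos(a)*Y,z+Z+t*Y])[0]-uv)
    return o
s=least_squares(f,[463,-231,112,-.159,0],x_scale=[1,1,1,.01,.01]);print("held",s.x.round(3),s.fun.round(1))
sob=[(0,-100,55,"top",(241.4,181.4)),(0,-100,55,"scene",(346.7,237.7)),(0,99,143,"top",(145,183)),(0,99,143,"scene",(419.3,187.3))]
pob=[(45,-155,14,"top",(259.6,167.2)),(-45,-155,14,"top",(262.4,202)),(45,-155,14,"scene",(339.8,268.3)),(-45,-155,14,"scene",(322.3,243.3)),(45,155,14,"scene",(436.7,222.3)),(-45,155,14,"top",(139.2,214.6))]
def g(q):
    o=[]
    for L,dy in((sob,0),(pob,q[3])):
        for X,Y,Z,n,uv in L:
            c,s_=np.cos(q[2]),np.sin(q[2]);Y=Y+dy
            o+=list(proj(n,[q[0]+c*X-s_*Y,q[1]+s_*X+c*Y,Z])[0]-uv)
    return o
s=least_squares(g,[586,165,.13,0],x_scale=[1,1,.01,1]);S=s.x;print("stand",S.round(3),s.fun.round(1))
c,s_=np.cos(S[2]),np.sin(S[2]);print("spigot",S[0]+100*s_,S[1]-100*c,"target lever",S[0]+45*s_,S[1]-45*c)
print("hat",onz("top",(374,120),100))
E
```

```text
tail tri [485.1 -97.7 147.1] [ 0.2 -0.   0.2  0.1]
held [ 4.61279e+02 -2.30553e+02  1.10401e+02 -1.77000e-01  2.00000e-02] [ 0.  -0.   0.2 -0.   0.2  0.1]
stand [5.86812e+02 1.63353e+02 1.30000e-01 8.31800e+00] [-0.1  0.5  0.6  0.5  0.  -0.3 -0.5 -0.3  0.3 -0.9  1.1 -1.  -0.3 -0.4
 -0.9 -1.7  1.5 -0.9 -0.5 -0. ]
spigot 599.7654796746987 64.19545791300182 target lever 592.6412725962853 118.73210314814517
hat [ 745.1 -248.3]
```

Call:
carry_out(increments="20 5 0 0 1; 50 12 0 0 1; 85 21 0 0 1; 125 31 0 0 1; 165 41 0 0 1")

```text
t: 9.15
tool_pos: [529.3, -73.3, 97.1]
orientation: [-0.001, 0.761, 0.649, -0.0]
contact_force: [0.3, -0.7, -5.5]
width: 0.22
grasp_force: 59.5
```

Call:
carry_out(increments="40 10 0 -3 1; 85 20 0 -7 1; 125 31 0 -11 1; 152 38 0 -15 1; 167 41 0 -16.5 1")

```text
t: 9.65
tool_pos: [596.3, 86.1, 96.8]
orientation: [-0.001, 0.658, 0.753, -0.0]
contact_force: [0.0, 0.5, -7.7]
width: 0.219
grasp_force: 59.6
```

Call:
carry_out(increments="0 0 5 0 1; 0 0 14 0 1; 0 0 24 0 1; 0 0 32 0 1; 0 0 32 0 1")

```text
t: 10.15
tool_pos: [594.9, 82.9, 64.4]
orientation: [-0.001, 0.66, 0.751, -0.001]
contact_force: [-0.6, -0.8, -7.2]
width: 0.215
grasp_force: 59.5
```

```bash
python3 - <<'E'
from h import *
o=r.observe();print(o["tool_pos"],o["orientation"],o["contact_force"],o["wrist_torque"])
crops([("top",112,150,155,75,5),("scene",318,150,130,120,2)][:1]+[("scene",310,165,135,73,3)],"pics/s2.png")
E
```

```text
[594.87228976  82.8640868   64.36342938] [-0.00108578  0.6602197   0.75107101 -0.00105173] [-0.55950182 -0.81701634 -7.18173784] [ 0.04431311  0.00483372 -0.0298136 ]
```

View pics/s2.png

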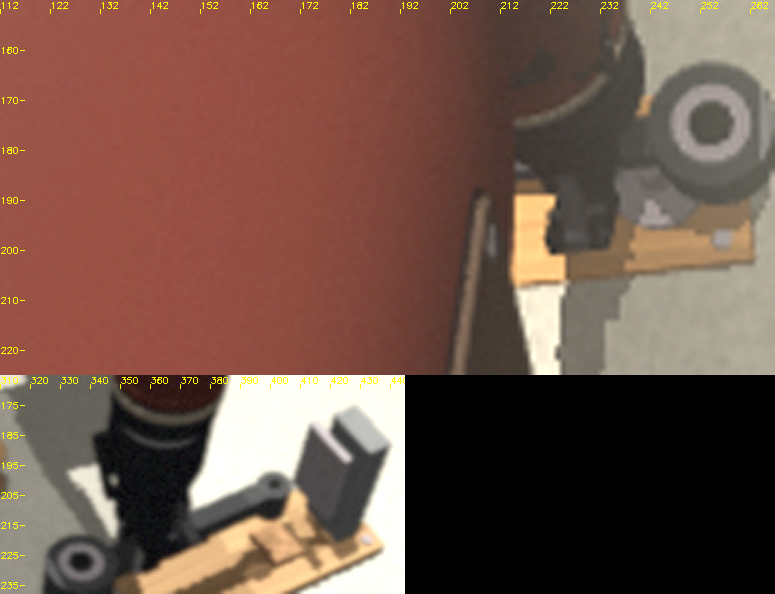

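The lever lies over the stand, still short of the stop: boss at top (254.2,174.2) / scene (337.3,227), tail at scene (401.3,201.3). Now comparing it with the spigot and stop.

```bash
python3 - <<'E'
from h import *
b,_=tri({"top":(254.2,174.2),"scene":(337.3,227)});print("boss top",b,_)
obs=[(-55,44,"scene",(337.3,227)),(135,34,"scene",(401.3,201.3)),(-55,44,"top",(254.2,174.2))]
def f(q):
    x,y,z,a,t=q;o=[]
    for Y,Z,n,uv in obs: o+=list(proj(n,[x-np.sin(a)*Y,y+np.cos(a)*Y,z+Z+t*Y])[0]-uv)
    return o
s=least_squares(f,[595,83,78,.13,0],x_scale=[1,1,1,.01,.01]);q=s.x;print("held",q.round(3),s.fun.round(1))
o=r.observe();p=o["tool_pos"];w=o["orientation"]
yaw=2*np.arctan2(w[2],w[1])-np.pi/2;print("tool",p,yaw)
S=np.array([586.8,163.35]);a=.13;u=np.array([-np.sin(a),np.cos(a)]);l=np.array([u[1],-u[0]])
for nm,Q in(("image",q[:2]),("tool",p[:2])):
    d=S-45*u-Q;print(nm,"along",d@u,"lateral(+x)",d@l)
E
```

```text
boss top [603.   28.6 123.3] [-0.4 -0.2 -0.5  0.1]
held [ 5.9588e+02  8.3116e+01  7.8676e+01  1.3100e-01 -1.1000e-02] [-0.5  0.1  0.  -0.  -0.4 -0.2]
tool [596.11258834  83.21714691  65.89220795] 0.12910170680450905
image along 35.73411990778934 lateral(+x) 1.3981028119196286
tool along 35.66391296477438 lateral(+x) 1.1539459731779305
```

Call:
carry_out(increments="5 0 0 0 1; 12 0.5 0 0 1; 18 1 0 0 1; 23 1 0 0 1; 26 1 0 0 1")

```text
t: 10.75
tool_pos: [593.9, 110.5, 66.2]
orientation: [0.0, 0.659, 0.752, 0.0]
contact_force: [-0.3, 0.2, -6.8]
width: 0.22
grasp_force: 59.6
```

Call:
carry_out(increments="2 0 0 0 1; 4 0 0 0 1; 6 0 0 0 1; 8 0 0 0 1; 10 0 0 0 1")

```text
t: 11.25
tool_pos: [592.7, 119.1, 66.1]
orientation: [0.0, 0.66, 0.751, -0.0]
contact_force: [-0.4, -3.3, -6.5]
width: 0.217
grasp_force: 59.6
```

Call:
carry_out(increments="0 0 0 0 1; 0 0 0 0 1; 0 0 0 0 1; 0 0 0 0 1; 0 0 0 0 1")

```text
t: 11.75
tool_pos: [592.7, 119.4, 66.1]
orientation: [0.0, 0.66, 0.751, -0.0]
contact_force: [-0.2, -3.5, -7.0]
width: 0.216
grasp_force: 59.6
```

```bash
python3 - <<'E'
from h import *
F=[];P=[]
for i in range(6):
    viewer.snapshot("scene");o=r.observe();F.append(o["contact_force"]);P.append(o["tool_pos"])
print(np.mean(F,0),np.std(F,0),np.mean(P,0),o["orientation"],o["wrist_torque"],o["grasp_force"],o["t"])
u=np.array([-np.sin(.13),np.cos(.13)]);print("push",-np.mean(F,0)[:2]@u)
d=np.array([586.8,163.35])-45*u-np.mean(P,0)[:2];print("left",d@u)
E
```

```text
[ 0.52452183 -4.2152969  -6.63241704] [0.3872632  0.79764734 0.35480662] [592.69261049 119.49790169  66.10106799] [ 5.28772855e-06  6.59711972e-01  7.51518538e-01 -9.50719311e-06] [-0.80514866 -0.04611035  0.00730062] 59.61605787277222 12.05
push 4.2477237126242695
left -0.7540468435266066
```

The push is about 4 N, so the stop is in by roughly 6–7 mm, and the lever is on target. Handing in.

```bash
python3 -c "
from bench import r
print(r.sign_off())"
```

```text
the job is handed in; nothing more can be done
None
```

The job is handed in with the arm still holding the lever level at its balance point, its boss about 24 mm above the spigot and its tail pressing the stop in by an estimated 6–7 mm (about 4 N); the first grasp closed empty above the bar, the second held, and sign-off gave no pass or fail.

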